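# Empty the tailgate tray of printed parts into the bin

### The job

Empty the four white printed parts out of the plywood tipping tray into the grey bin: first, with the tray still level, swing the tray's end gate all the way down to its stop, then lift the tray by its rear handle until every part has slid out over the lowered gate into the bin. Then gently lower the tray - do not let it drop - back level on its rest, gate still down, and let go; leave the other things on the table where they are.

Things in the scene. Friction and masses are not known exactly. Their poses are not given: they have to be found in the camera images.
- stand: plywood stand, fixed to the table, that carries the tipping tray: base board 250 x 170 mm, two upright cheeks 148 mm high whose outer faces are at y = +-82 mm, and a rear rest. Origin: on the table under the tray's middle; +x points from the rear handle to the gate and the bin, z up. The plywood tray on it is 200 mm long (stand x -100 to 100), 130 mm wide, its floor 140 mm and wall tops 175 mm above the table while level; walls and floor 5 mm
- tray_handle (a point): middle of the tray's rear handle: a round dark steel bar, 11 mm diameter, 100 mm long, parallel to the stand's y, its middle 60 mm behind the tray's rear wall (room for a finger between them). At the start it stands 165 mm above the table, at stand (x, y) = (-160, 0) mm; the rear wall's top is 10 mm higher. Its middle moves round the pivot at 248 mm radius and rises about 158 mm for a 0.75 rad tip. The bar may turn between the fingers while the tray tips
- tray_pivot (a point): centre of the tray's pivot axis (parallel to the stand's y), 130 mm above the table, at stand (85, 0) mm
- tray (a joint): tip angle of the tray about the pivot, rad: 0 = level on its rest, growing as the rear handle is lifted up and the gate end dips; stop at 0.9. The tray weighs about 0.35 kg, about 2 N at the handle to lift, and falls back if let go
- gate_handle (a point): grip point on the end gate's side handle: a round dark steel rod, 10 mm diameter, level and parallel to the stand's y, sticking 64 mm out from the gate's top corner on the stand's -y side (the side that faces the robot), with an 8 mm radius black ball on its end 27 mm beyond this point. 33 mm above the gate hinge while the gate is shut; 40 mm outside the gate's edge. May turn between the fingers as the gate swings
- gate_hinge (a point): centre of the gate's hinge axis (parallel to the stand's y), at the front lower edge of the tray, 139 mm above the table while the tray is level, at stand (101, 0) mm; the gate handle moves round it at 33 mm radius
- gate (a joint): angle of the end gate, rad: 0 = shut (upright, closing the tray's end), growing as its top swings outward along the stand's +x and down; 1.57 = level with the tray floor, 1.8 = at its stop, fully lowered. A stiff hinge (0.04 N m): it stays where it is left
- bin: open grey bin 170 x 170 x 60 mm, walls and floor 5 mm, fixed to the table in front of the gate end. Origin: centre of its underside
- block_1_center (a point): centre of a white printed oblong block 36 x 24 mm, 12 mm thick, about 20 g, lying loose in the tray at the start; it slides on the tray floor with a friction coefficient of about 0.3 to 0.42, so all of it slides by a tip of 0.5 rad or a little more
- block_2_center (a point): centre of a white printed oblong block 36 x 24 mm, 12 mm thick, about 20 g, lying loose in the tray at the start; it slides on the tray floor with a friction coefficient of about 0.3 to 0.42, so all of it slides by a tip of 0.5 rad or a little more
- disc_1_center (a point): centre of a white printed disc of 32 mm diameter, 12 mm thick, about 20 g, lying loose in the tray at the start; it slides on the tray floor with a friction coefficient of about 0.3 to 0.42, so all of it slides by a tip of 0.5 rad or a little more
- disc_2_center (a point): centre of a white printed disc of 32 mm diameter, 12 mm thick, about 20 g, lying loose in the tray at the start; it slides on the tray floor with a friction coefficient of about 0.3 to 0.42, so all of it slides by a tip of 0.5 rad or a little more
- tape_measure: bystander: black and yellow tape measure, 86 x 57 x 62 mm; origin at the centre of its underside
- slot_cat: bystander: slot-together plywood cat, 40 x 92 x 86 mm; origin at the centre of its underside
- print_cone: bystander: white printed cone, 72 mm across, 80 mm high; origin at the centre of its underside
- sticker_pack: bystander: orange and white pack, 60 x 94 x 24 mm; origin at the centre of its underside

How it is judged:
By the outcome, as a careful person would: the job done as asked, in the order asked, and still so for the second after the job is handed in, with the robot touching nothing.
It also fails if it takes over 64 s, if anything falls off the work surface, if the arm or the gripper's body presses on something with over 40 N, if the wrist force passes 120 N, or if a joint passes its speed limit or range.

### The arm

A 6-joint arm with a two-finger parallel gripper is mounted at the origin on the work surface; the furniture and walls round the work are solid. World frame = base frame: x ahead of the robot, y to its left, z up, the work surface at z = 0. Lengths are in m, angles in rad, forces in N, time in s.
With the tool pointing down it reaches from about 0.375 to 0.9 m from the base axis. Payload 3.1 kg.
Tool frame: the origin (TCP) lies on the centre line of the jaws, within the pads' length; the fingertips stand ahead of it and the grasp point (between the pads) lies 3 mm ahead of it (robot.tip_reach is the z of the fingertips in the tool frame, in m); z points along the fingers, y is the line along which they close (so a half turn about z gives the same grasp; the last joint's range is limited). The gripper opens to 87 mm and grips with 3 to 60 N. Pads are 19 mm wide; open, the fingers measure 117 mm over their backs; the gripper's body (75 mm by 190 mm) begins 51 mm behind the grasp point.
Start: joints at [1.153, 0.527, 1.433, -0, 1.181, -0.178], TCP at [0.148, 0.607, 0.221] pointing down, gripper open.
Joint ranges: [-3.08, 3.08], [-0.75, 2.2], [0.22, 2.44], [-1.43, 4.57], [0, 2.65], [-2.85, 2.85]. Speed limits (rad/s): [2.79, 2.79, 3.14, 3.14, 3.14, 3.14].

### API

Orientations are given as a unit quaternion [x, y, z, w].
In Python, from rig import sensors, eyes, ticket, robot gives the robot as it stands.
- The arm moves only by the tool drive_tool, never from a script. Its argument "deltas" is a list that holds one entry, the list of rows, each a list of 6 numbers: the shift along the tool's x, y, z in mm, then the turn, a rotation vector about the tool's x, y, z in rad. A call has 1 to 8 rows; each row shifts and turns the commanded pose from where the row before left it, along the tool's axes as they then stand; what a row does not reach is not made up. A row lasts 1/12 s, in which the tool goes at most 41.7 mm and 7.16 degrees, less where a joint would pass 70% of its speed; a pose out of reach is approached as far as the arm can. A call is refused whole if a number of a shift passes 41.7 or a number of a turn 0.125, either way. A call with a gripper value outside its range is refused whole. "gripper" is the opening in per cent of the stroke, from 0 (shut) to 100 (fully open), set as the call begins (left out, the last holds). The fingers move at their own pace and stop on an object; "squeeze" is the grip in N (left out, the last holds). Time passes only in rows, so rows that do not move let the fingers close. It gives the time, the measured TCP pose, the force, the opening and the grip force at its end, in the units of the state.
- sensors.get_obs(): the state, without advancing time (a new reading comes with each control period).
- eyes.camera(name): name is "scene" or "top"; returns a dict with "img" (480x640x3 uint8, red, green, blue), "fov_y" (degrees; the focal length in pixels is half the picture's height over the tangent of half this angle, whatever the lens; pixels are square), "cx", "cy" (the principal point, pixels), "xyz" and "attitude" of the camera in the world. Camera axes: x right, y up, looking along -z (the intrinsics and any distortion apply to the point x, -y, -z); pixel columns grow to the right and rows downward; lengths in m; the calibration is good to about 2 mm. A picture is of the moment at which its call begins. There is no depth.
- ticket.hand_in(): hands the job in; it is judged then, once.
The state is a dict: "time": time; "q": joint angles; "joint_velocities": joint speeds; "joint_torque": joint torques, N m; "position": TCP position; "tool_rot": TCP orientation; "ft_force": force on the tool from outside, world axes, zero at the start; "moment": the same for the moment, N m; "grip_width": finger opening in m; "grip_force": force on a finger pad.
Only numpy, scipy, OpenCV 4.12 (cv2) and the standard library are available. Lean on these libraries where they do the work, as an engineer would, in place of code of your own. Each camera call takes 0.05 s, during which the arm holds its last target. There are 200 camera calls.

## Working session

There is one attempt and no reset: what is moved stays moved. The work goes in short steps, Python scripts to look and compute and a tool call to move; the robot and the scene stay as the last step left them, time stands still between calls to the robot, and variables do not carry over. Pictures are saved under pics/ and viewed, at most 10 in all, crops included, and the job is handed in when it is done.

Besides the shell and the picture viewer there is one more tool, called after "Emit:" by a JSON object that holds its "method" and its "body". drive_tool: Moves the arm, as the interface text tells. Its arguments: {"type":"object","properties":{"deltas":{"type":"array"},"gripper":{"type":"number"},"squeeze":{"type":"number"}},"required":["deltas"]}

```bash
mkdir -p pics; ls
python3 - <<'E'
from rig import sensors, eyes, ticket, robot
import cv2
o=sensors.get_obs(); print(o); print(robot.tip_reach)
for n in("scene","top"):
    c=eyes.camera(n); cv2.imwrite(f"pics/{n}0.png",c["img"][:,:,::-1]); print({k:v for k,v in c.items() if k!="img"})
E
```

```text
pics
{'time': 0.0, 'q': array([ 1.15250986e+00,  5.28464406e-01,  1.43390480e+00, -3.67097222e-06,
        1.18135683e+00, -1.78491783e-01]), 'joint_velocities': array([ 0.00066056,  0.00070581,  0.00016051,  0.00026762, -0.00178531,
        0.00028046]), 'joint_torque': array([-1.32773428e-03, -4.40037596e+01, -1.76593351e+01,  6.32504141e-02,
        5.83363348e-02, -1.78885612e-04]), 'position': array([0.14810719, 0.60645042, 0.22027191]), 'tool_rot': array([ 1.19609527e-01,  9.92820439e-01, -1.02005247e-03, -3.11963918e-04]), 'ft_force': array([-0.10697277, -0.10735476,  0.44734833]), 'moment': array([-0.04177784, -0.01282446, -0.01103564]), 'grip_force': 0.0, 'grip_width': 0.0869359962245762}
0.022
{'fov_y': 49.11537629570124, 'cx': 314.07911078315266, 'cy': 245.53829563969296, 'xyz': array([ 0.03735823, -1.002506  ,  1.04762597]), 'attitude': array([ 0.41303826, -0.08761612, -0.21193844,  0.88136537])}
{'fov_y': 49.05170178916783, 'cx': 323.84131871955526, 'cy': 236.43295406199874, 'xyz': array([ 0.28681949, -0.03247153,  1.2202001 ]), 'attitude': array([-0.07536294,  0.05924476,  0.71461238, -0.69292109])}
```

View pics/scene0.png

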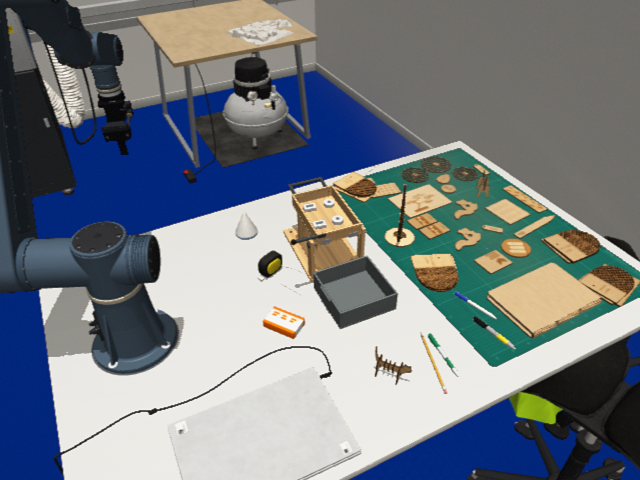

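View pics/top0.png

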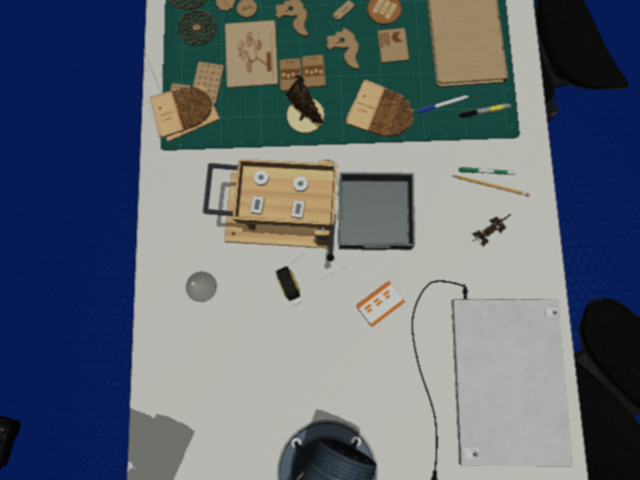

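The scene view shows the tray at (330,215), its rear handle at about (308,184), the gate-rod ball at about (293,241) and the bin at (355,290). In the top view the handle bar runs from (207,165) to (205,212), the ball is at (330,258), and the bin rim corners are (338,175), (412,173), (414,247) and (340,250).

```bash
cat > h.py <<'E'
import numpy as np, cv2
from scipy.spatial.transform import Rotation as R
from rig import sensors, eyes, ticket, robot
def ray(c,p):
    f=240/np.tan(np.radians(c["fov_y"]/2))
    d=np.array([(p[0]-c["cx"])/f,-(p[1]-c["cy"])/f,-1.])
    return c["xyz"],R.from_quat(c["attitude"]).apply(d)
def plane(c,p,z):
    o,d=ray(c,p); return o+d*(z-o[2])/d[2]
def proj(c,P):
    f=240/np.tan(np.radians(c["fov_y"]/2))
    v=R.from_quat(c["attitude"]).inv().apply(np.array(P)-c["xyz"])
    return np.array([c["cx"]-f*v[...,0]/v[...,2],c["cy"]+f*v[...,1]/v[...,2]]).T
def tri(c1,p1,c2,p2):
    o1,d1=ray(c1,p1);o2,d2=ray(c2,p2)
    s=np.linalg.lstsq(np.c_[d1,-d2],o2-o1,rcond=None)[0]
    a,b=o1+d1*s[0],o2+d2*s[1]; return (a+b)/2,np.linalg.norm(a-b)
E
python3 - <<'E'
from h import *
np.set_printoptions(precision=4,suppress=True)
t=eyes.camera("top");s=eyes.camera("scene")
for n,p,z in[("bar",(207,165),.165),("bar",(205,212),.165),("ball",(330,258),.172),("b",(338,175),.06),("b",(412,173),.06),("b",(414,247),.06),("b",(340,250),.06)]:
    print(n,plane(t,p,z))
print(tri(t,(330,258),s,(293,241)))
a=cv2.resize(t["img"][145:275,190:350],None,fx=5,fy=4.6 and 5,interpolation=cv2.INTER_CUBIC)[:600]
b=cv2.resize(s["img"][165:285,270:380],None,fx=5,fy=5,interpolation=cv2.INTER_CUBIC)
cv2.imwrite("pics/a.png",a[:,:,::-1]);cv2.imwrite("pics/b.png",b[:,:,::-1])
E
```

```text
bar [0.6526 0.231  0.165 ]
bar [0.5507 0.2338 0.165 ]
ball [ 0.4449 -0.0225  0.172 ]
b [ 0.6537 -0.0457  0.06  ]
b [ 0.6523 -0.2152  0.06  ]
b [ 0.4805 -0.2093  0.06  ]
b [ 0.4791 -0.0443  0.06  ]
(array([ 0.4443, -0.0225,  0.1743]), np.float64(0.0004488833095305138))
```

View pics/a.png

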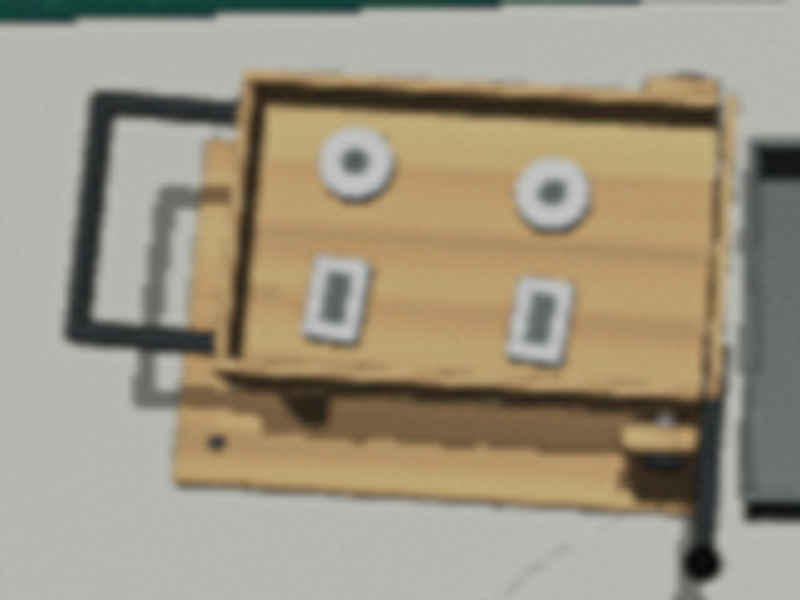

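View pics/b.png

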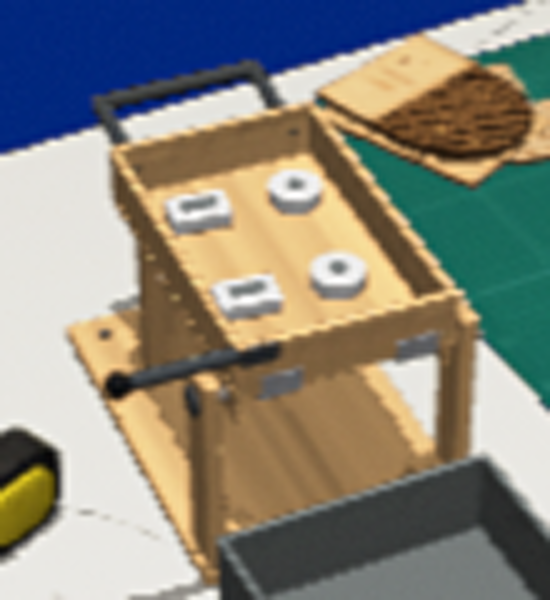

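The crops show the bar centred along crop pixels (101,102) to (77,332), which is top-view (210.2,165.4) to (205.4,211.4). The ball is at (330.4,257.4), the rod root at (332.4,224.6), and the tray turned by a few degrees. Next I fit the stand frame.

```bash
cat > m.py <<'E'
from h import *
np.set_printoptions(precision=4,suppress=True)
t=eyes.camera("top");s=eyes.camera("scene")
A=lambda u,v:(190+u/5-.4,145+v/5-.4)
B=lambda u,v:(270+u/5-.4,165+v/5-.4)
pts=[(A(101,102),.165,(-160,50)),(A(77,332),.165,(-160,-50)),(A(702,562),.172,(101,-132)),(A(247,73),.175,(-100,65)),(A(217,370),.175,(-100,-65))]
W=np.array([plane(t,p,z)[:2] for p,z,_ in pts]);L=np.array([q for *_,q in pts])/1000
w=W[:,0]+1j*W[:,1];l=L[:,0]+1j*L[:,1]
k=np.sum((w-w.mean())*np.conj(l-l.mean()));yaw=np.angle(k)
o=w.mean()-np.exp(1j*yaw)*l.mean()
print("W",W,"yaw",yaw,"o",o,"res mm",1000*np.abs(o+np.exp(1j*yaw)*l-w), "scale",abs(k)/np.sum(abs(l-l.mean())**2))
print(tri(t,A(702,562),s,B(117,385)))
for n,x,y in[("handle",-160,0),("gateh",101,-105),("pivot",85,0),("hinge",101,0)]:
    print(n,o+np.exp(1j*yaw)*(x+1j*y)/1000)
E
python3 m.py
```

```text
W [[ 0.6524  0.2251]
 [ 0.5528  0.2338]
 [ 0.4469 -0.0226]
 [ 0.6593  0.1614]
 [ 0.5323  0.1734]] yaw -1.6576046035094565 o (0.5877785881292772+0.06845361317232174j) res mm [1.8154 1.8965 1.9417 2.1476 0.6555] scale 1.006541002007957
(array([ 0.4456, -0.0222,  0.172 ]), np.float64(0.002782568981207456))
handle (0.601650474731774+0.22785113750092437j)
gateh (0.4744173343708056-0.02306264847722013j)
pivot (0.5804091483717008-0.016226321627248408j)
hinge (0.5790219597114511-0.03216607406010867j)
```

Emit:
{"method": "drive_tool", "body": {"deltas": [[[0,0,-15,0,0,-0.076],[0,0,-15,0,0,-0.076],[-19,-30,0,0,0,0],[-19,-30,0,0,0,0],[-19,-30,0,0,0,0],[-19,-30,0,0,0,0],[-19,-30,0,0,0,0],[-19,-30,0,0,0,0]]], "gripper": 60, "squeeze": 8}}

```text
time: 0.97
position: [0.2465, 0.4163, 0.2514]
tool_rot: [0.044, 0.999, 0.0, 0.0]
ft_force: [1.3, 0.7, 0.1]
grip_width: 0.0534
grip_force: 0.0
```

Emit:
{"method": "drive_tool", "body": {"deltas": [[[-19,-30,0,0,0,0],[-19,-30,0,0,0,0],[-19,-30,0,0,0,0],[-19,-30,0,0,0,0],[-19,-30,0,0,0,0],[-19,-30,0,0,0,0],[-19,-30,0,0,0,0],[-19,-30,0,0,0,0]]]}}

```text
time: 1.63
position: [0.377, 0.1638, 0.2515]
tool_rot: [0.044, 0.999, 0.0, 0.0]
ft_force: [0.7, 0.2, 0.1]
grip_width: 0.0519
grip_force: 0.0
```

Emit:
{"method": "drive_tool", "body": {"deltas": [[[-19,-30,0,0,0,0],[-19,-30,0,0,0,0],[-19,-30,0,0,0,0],[-19,-30,0,0,0,0],[0,0,0,0,0,0],[0,0,0,0,0,0]]]}}

```text
time: 2.13
position: [0.4427, 0.0376, 0.2513]
tool_rot: [0.046, 0.999, 0.0, 0.0]
ft_force: [-0.9, 0.7, 0.9]
grip_width: 0.0525
grip_force: 0.0
```

Emit:
{"method": "drive_tool", "body": {"deltas": [[[-17,-29,0,0,0,0.005],[-18,-29,0,0,0,0],[0,0,0,0,0,0],[0,0,25,0,0,0],[0,0,25,0,0,0],[0,0,13,0,0,0],[0,0,13,0,0,0],[0,0,0,0,0,0]]]}}

```text
time: 2.8
position: [0.4686, -0.0197, 0.1731]
tool_rot: [0.046, 0.999, 0.001, -0.003]
ft_force: [-0.6, 0.7, 1.0]
grip_width: 0.0523
grip_force: 0.0
```

Run:
```python
from h import *
s=eyes.camera("scene");t=eyes.camera("top")
b=cv2.resize(s["img"][185:285,255:345],None,fx=5,fy=5,interpolation=cv2.INTER_CUBIC)
a=cv2.resize(t["img"][190:290,290:350],None,fx=5,fy=5,interpolation=cv2.INTER_CUBIC)
cv2.imwrite("pics/c.png",np.hstack([b,a])[:,:,::-1])
```

```text
(no output)
```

View pics/c.png

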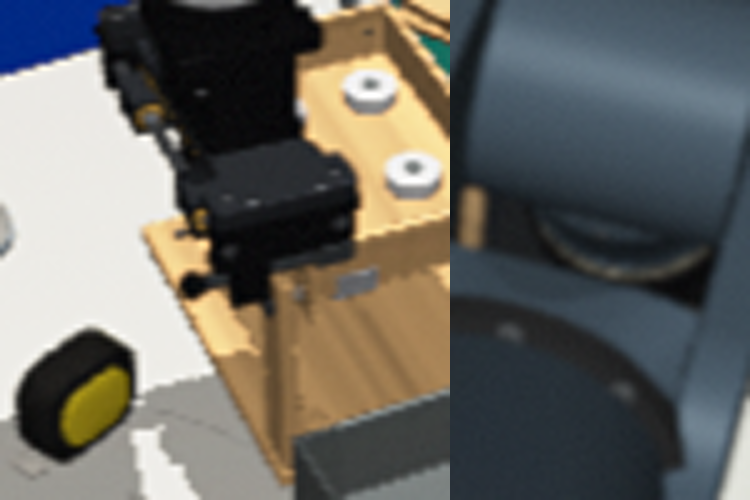

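The fingers straddle the rod, with the ball clear at crop (195,285). Closing on it now.

Emit:
{"method": "drive_tool", "body": {"deltas": [[[-2,-3,-1,0,0,0],[0,0,0,0,0,0],[0,0,0,0,0,0],[0,0,0,0,0,0],[0,0,0,0,0,0],[0,0,0,0,0,0]]], "gripper": 0, "squeeze": 8}}

```text
time: 3.4
position: [0.4731, -0.025, 0.1765]
tool_rot: [0.046, 0.999, -0.0, 0.0]
ft_force: [0.2, 0.7, 0.2]
grip_width: 0.0203
grip_force: 0.0
```

Emit:
{"method": "drive_tool", "body": {"deltas": [[[0,1,2,0,0,0],[0,0,0,0,0,0],[0,0,0,0,0,0],[0,0,0,0,0,0]]]}}

```text
time: 3.73
position: [0.4732, -0.0242, 0.1744]
tool_rot: [0.046, 0.999, -0.0, -0.0]
ft_force: [-1.5, -2.0, 3.3]
grip_width: 0.0052
grip_force: 6.2
```

Emit:
{"method": "drive_tool", "body": {"deltas": [[[0,0,0,0,0,0],[0,0,0,0,0,0],[0,0,0,0,0,0]]]}}

```text
time: 3.98
position: [0.4732, -0.0242, 0.1745]
tool_rot: [0.046, 0.999, -0.0, 0.0]
ft_force: [-1.9, -1.3, 4.4]
grip_width: 0.0045
grip_force: 6.5
```

Run:
```python
from h import *
s=eyes.camera("scene")
b=cv2.resize(s["img"][205:265,270:340],None,fx=10,fy=10,interpolation=cv2.INTER_CUBIC)
cv2.imwrite("pics/d.png",b[:,:,::-1])
o=sensors.get_obs();print(o["grip_width"],o["grip_force"],o["ft_force"],o["position"])
t=proj(s,[o["position"]-[0,0,.003],o["position"]-[0,0,.022],[.446,-.0222,.172]]);print(t,(t-[270,205])*10)
```

```text
0.004887102143682697 6.591167896986008 [-1.88828067 -1.93769505  5.25505597] [ 0.47321257 -0.02416178  0.17450818]
[[303.36236872 238.89031395]
 [303.60379846 244.42045332]
 [293.66396427 241.41216545]] [[333.6236872  338.90313949]
 [336.03798462 394.20453321]
 [236.63964269 364.12165452]]
```

View pics/d.png

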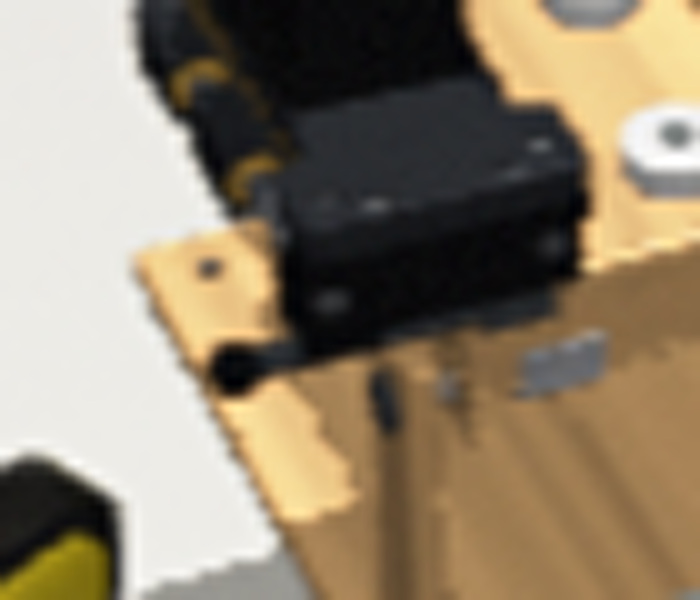

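The picture shows the rod from (293,241) running under the gripper, and no fingertips visible below it. I'll check the heights numerically.

Run:
```python
from h import *
s=eyes.camera("scene")
for z in (.151,.16,.17): print("open +x finger outer",z,proj(s,[[.4686,-.0197-.026,z],[.4686,-.0197-.041,z]]))
for z in (.1525,.16,.17,.178): print("now",z,proj(s,[[.4732,-.0242-.003,z],[.4732,-.0242-.018,z]]))
for x in(.446,.473,.512): print("rod",proj(s,[[x,-.0225,.172]]),proj(s,[[x,-.0225,.139]]))
```

```text
open +x finger outer 0.151 [[305.58325437 250.03953938]
 [308.084043   253.34609747]]
open +x finger outer 0.16 [[305.47648509 247.42652883]
 [307.98708004 250.72727076]]
open +x finger outer 0.17 [[305.35679228 244.49723542]
 [307.87837317 247.79125866]]
now 0.1525 [[304.09456482 245.07412155]
 [306.56009067 248.31159684]]
now 0.16 [[304.00133298 242.90177753]
 [306.4747905  246.13425325]]
now 0.17 [[303.87601116 239.98172238]
 [306.3601234  243.20729903]]
now 0.178 [[303.77491046 237.62603039]
 [306.26761232 240.84589201]]
rod [[293.71198582 241.4767349 ]] [[294.27778999 251.03638177]]
rod [[303.0110055  238.41666253]] [[303.43272457 247.96202365]]
rod [[316.23380746 234.06537257]] [[316.45372625 243.58938485]]
```

The 5 mm opening with 4 N upward means the tips pinch only the top of the rod. I'll open, go 14 mm lower and close again.

Emit:
{"method": "drive_tool", "body": {"deltas": [[[0,0,0,0,0,0],[0,0,0,0,0,0],[0,0,0,0,0,0],[0,0,0,0,0,0],[0,0,7,0,0,0],[0,0,7,0,0,0],[0,0,0,0,0,0]]], "gripper": 35}}

```text
time: 4.67
position: [0.472, -0.0235, 0.1586]
tool_rot: [0.046, 0.999, 0.0, -0.002]
ft_force: [-0.9, -0.4, -0.1]
grip_width: 0.0299
grip_force: 0.0
```

Emit:
{"method": "drive_tool", "body": {"deltas": [[[0,0,0,0,0,0],[0,0,0,0,0,0],[0,0,0,0,0,0],[0,0,0,0,0,0],[0,0,0,0,0,0],[0,0,0,0,0,0],[0,0,0,0,0,0]]], "gripper": 0}}

```text
time: 5.25
position: [0.4733, -0.0242, 0.1604]
tool_rot: [0.046, 0.999, -0.0, 0.0]
ft_force: [-0.0, -1.1, 0.5]
grip_width: 0.0095
grip_force: 8.0
```

The grip is now 9.5 mm at 8 N. Swinging the gate along its arc.

Emit:
{"method": "drive_tool", "body": {"deltas": [[[0,-4.9,0.4,0,0,0],[0,-4.8,1.1,0,0,0],[0,-4.6,1.8,0,0,0],[0,-4.3,2.5,0,0,0],[0,-3.9,3.1,0,0,0],[0,-3.4,3.6,0,0,0],[0,-2.8,4.1,0,0,0],[0,-2.1,4.5,0,0,0]]]}}

```text
time: 5.92
position: [0.4705, -0.0539, 0.1385]
tool_rot: [0.047, 0.999, 0.001, 0.0]
ft_force: [3.3, 8.7, 0.8]
grip_width: 0.0097
grip_force: 8.0
```

Emit:
{"method": "drive_tool", "body": {"deltas": [[[0,-1.4,4.7,0,0,0],[0,-0.7,4.9,0,0,0],[0,0,4.9,0,0,0],[0,0.8,4.9,0,0,0],[0,0,0,0,0,0],[0,0,0,0,0,0],[0,0,0,0,0,0]]]}}

```text
time: 6.5
position: [0.4703, -0.0527, 0.1199]
tool_rot: [0.048, 0.999, 0.003, 0.0]
ft_force: [2.8, 14.8, 9.6]
grip_width: 0.0097
grip_force: 8.0
```

Emit:
{"method": "drive_tool", "body": {"deltas": [[[0,2,-0.5,0,0,0],[0,1,0,0,0,0],[0,0,0,0,0,0],[0,0,0,0,0,0]]]}}

```text
time: 6.83
position: [0.4703, -0.0522, 0.1206]
tool_rot: [0.047, 0.999, 0.001, -0.0]
ft_force: [0.4, 5.2, 9.2]
grip_width: 0.0091
grip_force: 8.0
```

Run:
```python
from h import *
o=sensors.get_obs();print(o["grip_width"],o["grip_force"],o["ft_force"],o["moment"],o["position"])
s=eyes.camera("scene")
b=cv2.resize(s["img"][185:285,260:380],None,fx=6,fy=6,interpolation=cv2.INTER_CUBIC)
cv2.imwrite("pics/e.png",b[:,:,::-1])
S=np.array([-.0867,-.9962,0]);Y=np.array([.9962,-.0867,0]);O=np.array([.5878,.0685,0])
for th in(0,1.2,1.4,1.6,1.8):
  P=[O+S*(.101+.033*np.sin(th))+Y*y+[0,0,.139+.033*np.cos(th)] for y in(-.132,-.065,.065)]
  print(th,((proj(s,P)-[260,185])*6).round())
```

```text
0.009149509933127919 7.996579706668854 [0.43443692 5.2243081  9.16921015] [ 1.06010052 -0.05056934  0.03711861] [ 0.47029882 -0.05223334  0.12056778]
0 [[204. 335.]
 [346. 298.]
 [612. 228.]]
1.2 [[230. 414.]
 [373. 376.]
 [640. 303.]]
1.4 [[232. 428.]
 [374. 389.]
 [641. 316.]]
1.6 [[233. 440.]
 [375. 401.]
 [641. 328.]]
1.8 [[233. 450.]
 [374. 411.]
 [639. 338.]]
```

View pics/e.png

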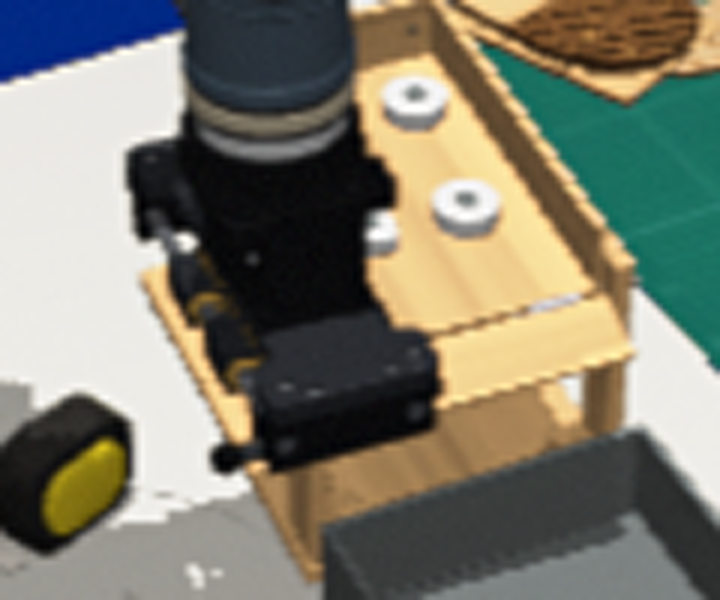

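The ball is at about (228,458) in the crop, which matches 1.8 rad, and the gate hangs level-down with the tray level. Easing off, releasing and backing up.

Emit:
{"method": "drive_tool", "body": {"deltas": [[[0,1,-1,0,0,0],[0,0,0,0,0,0],[0,0,0,0,0,0]]]}}

```text
time: 7.13
position: [0.4703, -0.0521, 0.1216]
tool_rot: [0.046, 0.999, -0.0, -0.0]
ft_force: [-2.1, 2.3, 7.2]
grip_width: 0.0092
grip_force: 8.0
```

Emit:
{"method": "drive_tool", "body": {"deltas": [[[0,0,0,0,0,0],[0,0,0,0,0,0],[0,0,0,0,0,0],[0,0,0,0,0,0],[0,0,0,0,0,0],[0,0,0,0,0,0]]], "gripper": 40}}

```text
time: 7.63
position: [0.4705, -0.052, 0.121]
tool_rot: [0.046, 0.999, -0.0, -0.0]
ft_force: [-0.2, 0.3, -0.9]
grip_width: 0.0336
grip_force: 0.0
```

Emit:
{"method": "drive_tool", "body": {"deltas": [[[0,0,-10,0,0,0],[0,0,-30,0,0,0],[0,0,-40,0,0,0],[0,0,-40,0,0,0],[0,0,-40,0,0,0],[-12,32,0,0,0,0],[-12,32,0,0,0,0],[-12,32,0,0,0,0]]]}}

```text
time: 8.3
position: [0.5161, 0.0409, 0.2826]
tool_rot: [0.047, 0.999, -0.0, 0.001]
ft_force: [0.9, -0.7, -0.2]
grip_width: 0.0348
grip_force: 0.0
```

Emit:
{"method": "drive_tool", "body": {"deltas": [[[-12,32,0,0,0,0],[-12,32,0,0,0,0],[-12,32,0,0,0,0],[-11,32,0,0,0,0],[-11,32,0,0,0,0],[-11,35,0,0,0,0],[0,0,0,0,0,0],[0,0,0,0,0,0]]]}}

```text
time: 8.97
position: [0.602, 0.2298, 0.2803]
tool_rot: [0.045, 0.999, -0.0, -0.0]
ft_force: [-0.3, -0.3, -0.5]
grip_width: 0.035
grip_force: 0.0
```

Run:
```python
from h import *
o=sensors.get_obs();p=o["position"];print(p,o["ft_force"])
r=R.from_quat(o["tool_rot"]);print("tool delta mm",1000*r.inv().apply(np.array([.6017,.2279,.160])-p))
s=eyes.camera("scene")
b=cv2.resize(s["img"][165:285,260:380],None,fx=5,fy=5,interpolation=cv2.INTER_CUBIC)
cv2.imwrite("pics/f.png",b[:,:,::-1])
```

```text
[0.60199227 0.2297587  0.28030482] [-0.28023289 -0.29348352 -0.49812689]
tool delta mm [ 1.82833789e-02 -1.79855506e+00  1.20306088e+02]
```

View pics/f.png

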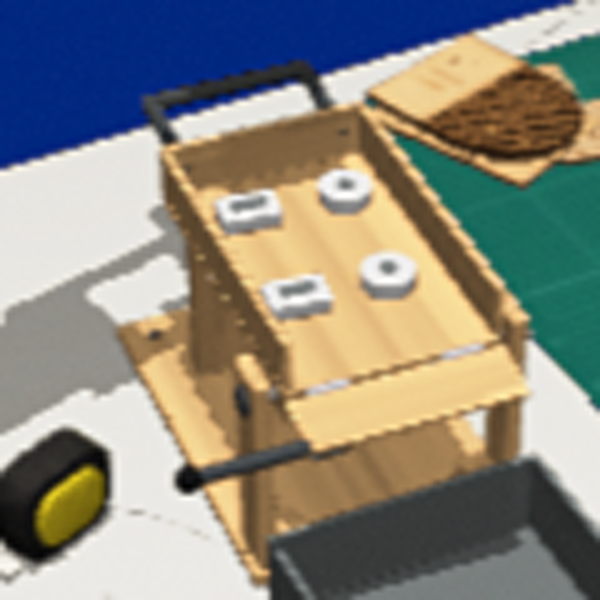

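The gate is down, with the ball at (187,480), and the four parts are still in the tray. Descending onto the rear bar.

Emit:
{"method": "drive_tool", "body": {"deltas": [[[0,-2,25,0,0,0],[0,0,25,0,0,0],[0,0,25,0,0,0],[0,0,25,0,0,0],[0,0,14,0,0,0],[0,0,14,0,0,0],[0,0,0,0,0,0],[0,0,0,0,0,0]]], "gripper": 45}}

```text
time: 9.68
position: [0.6011, 0.2246, 0.1528]
tool_rot: [0.047, 0.999, -0.0, -0.001]
ft_force: [0.1, 0.2, 0.4]
grip_width: 0.0392
grip_force: 0.0
```

Emit:
{"method": "drive_tool", "body": {"deltas": [[[0,0,0,0,0,0],[0,0,0,0,0,0],[0,0,0,0,0,0],[0,0,0,0,0,0],[0,0,0,0,0,0],[0,0,0,0,0,0],[0,0,0,0,0,0],[0,0,0,0,0,0]]], "gripper": 0, "squeeze": 15}}

```text
time: 10.35
position: [0.6026, 0.2293, 0.1541]
tool_rot: [0.047, 0.999, 0.003, 0.001]
ft_force: [1.3, 7.9, 0.4]
grip_width: 0.0106
grip_force: 15.0
```

Emit:
{"method": "drive_tool", "body": {"deltas": [[[0,2,0,0,0,0],[0,0,0,0,0,0],[0,-1.2,-6.1,0,0,0],[0,-1.2,-6.1,0,0,0],[0,-1.2,-6.1,0,0,0],[0,-1.2,-6.1,0,0,0]]]}}

```text
time: 10.85
position: [0.6021, 0.2248, 0.178]
tool_rot: [0.047, 0.999, 0.002, 0.001]
ft_force: [1.4, 4.3, -1.1]
grip_width: 0.0101
grip_force: 15.0
```

Emit:
{"method": "drive_tool", "body": {"deltas": [[[0,-1.8,-5.9,0,0,0],[0,-1.8,-5.9,0,0,0],[0,-1.8,-5.9,0,0,0],[0,-1.8,-5.9,0,0,0],[0,-2.4,-5.7,0,0,0],[0,-2.4,-5.7,0,0,0],[0,-2.4,-5.7,0,0,0],[0,-2.4,-5.7,0,0,0]]]}}

```text
time: 11.52
position: [0.6006, 0.2087, 0.225]
tool_rot: [0.047, 0.999, 0.002, 0.001]
ft_force: [0.7, 5.8, 0.7]
grip_width: 0.0102
grip_force: 15.0
```

Emit:
{"method": "drive_tool", "body": {"deltas": [[[0,-1.4,-2.8,0,0,0],[0,-1.4,-2.8,0,0,0],[0,-1.4,-2.8,0,0,0],[0,-1.4,-2.7,0,0,0],[0,-1.5,-2.7,0,0,0],[0,-1.5,-2.7,0,0,0],[0,-1.5,-2.7,0,0,0],[0,-1.6,-2.6,0,0,0]]]}}

```text
time: 12.18
position: [0.5996, 0.1975, 0.2469]
tool_rot: [0.047, 0.999, 0.003, 0.001]
ft_force: [0.7, 7.0, 2.5]
grip_width: 0.0104
grip_force: 15.0
```

Emit:
{"method": "drive_tool", "body": {"deltas": [[[0,-1.7,-2.6,0,0,0],[0,-1.7,-2.6,0,0,0],[0,-1.7,-2.6,0,0,0],[0,-1.7,-2.6,0,0,0],[0,-1.7,-2.6,0,0,0],[0,-1.7,-2.5,0,0,0],[0,-1.8,-2.5,0,0,0],[0,-1.8,-2.5,0,0,0]]]}}

```text
time: 12.85
position: [0.5984, 0.184, 0.2679]
tool_rot: [0.046, 0.999, 0.003, 0.001]
ft_force: [0.0, 7.1, 4.0]
grip_width: 0.0104
grip_force: 15.0
```

Emit:
{"method": "drive_tool", "body": {"deltas": [[[0,-2.0,-2.4,0,0,0],[0,-2.0,-2.4,0,0,0],[0,-2.0,-2.4,0,0,0],[0,-2.0,-2.4,0,0,0],[0,-2.0,-2.4,0,0,0],[0,-2.0,-2.4,0,0,0],[0,-2.0,-2.3,0,0,0],[0,-2.0,-2.3,0,0,0]]]}}

```text
time: 13.52
position: [0.597, 0.1686, 0.2874]
tool_rot: [0.046, 0.999, 0.004, 0.002]
ft_force: [0.4, 7.7, 5.8]
grip_width: 0.0102
grip_force: 15.0
```

Emit:
{"method": "drive_tool", "body": {"deltas": [[[0,-2.2,-2.2,0,0,0],[0,-2.2,-2.2,0,0,0],[0,-2.2,-2.2,0,0,0],[0,-2.2,-2.2,0,0,0],[0,-2.2,-2.2,0,0,0],[0,-2.2,-2.2,0,0,0],[0,-2.2,-2.1,0,0,0],[0,-2.2,-2.1,0,0,0]]]}}

```text
time: 14.18
position: [0.5954, 0.1513, 0.3054]
tool_rot: [0.046, 0.999, 0.004, 0.002]
ft_force: [-0.9, 8.5, 7.6]
grip_width: 0.0102
grip_force: 15.0
```

Run:
```python
from h import *
s=eyes.camera("scene")
b=cv2.resize(s["img"][165:325,270:410],None,fx=3.75,fy=3.75,interpolation=cv2.INTER_CUBIC)
cv2.imwrite("pics/g.png",b[:,:,::-1])
```

```text
(no output)
```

View pics/g.png

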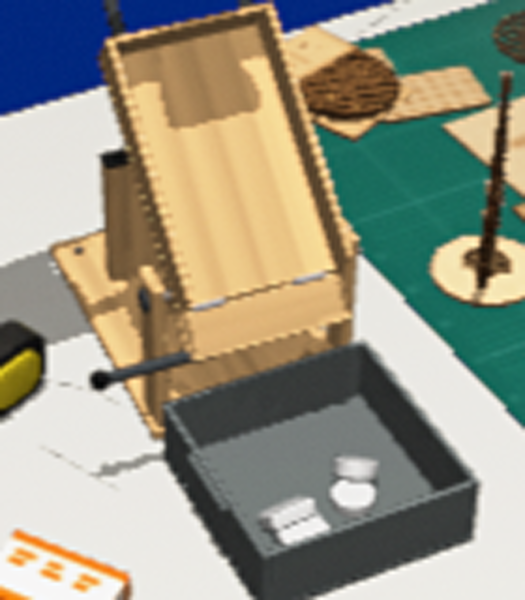

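The tray is empty and all four parts lie in the bin, at about (355,480) and (295,520). Lowering along the same arc in reverse.

Emit:
{"method": "drive_tool", "body": {"deltas": [[[0,2.2,2.1,0,0,0],[0,4.4,4.3,0,0,0],[0,4.4,4.4,0,0,0],[0,4.4,4.4,0,0,0],[0,2.2,2.2,0,0,0],[0,4.0,4.7,0,0,0],[0,4.0,4.7,0,0,0],[0,4.0,4.8,0,0,0]]]}}

```text
time: 14.9
position: [0.5981, 0.1804, 0.2731]
tool_rot: [0.046, 0.999, 0.003, 0.002]
ft_force: [-0.3, 8.5, 4.8]
grip_width: 0.0102
grip_force: 15.0
```

Emit:
{"method": "drive_tool", "body": {"deltas": [[[0,4.0,4.8,0,0,0],[0,3.5,5.1,0,0,0],[0,3.5,5.1,0,0,0],[0,3.4,5.2,0,0,0],[0,3.4,5.1,0,0,0],[0,3.0,5.4,0,0,0],[0,3.0,5.4,0,0,0],[0,2.9,5.5,0,0,0]]]}}

```text
time: 15.57
position: [0.6005, 0.2063, 0.2305]
tool_rot: [0.046, 0.999, 0.002, 0.001]
ft_force: [0.7, 5.7, 2.6]
grip_width: 0.0104
grip_force: 15.0
```

Emit:
{"method": "drive_tool", "body": {"deltas": [[[0,2.8,5.5,0,0,0],[0,2.4,5.7,0,0,0],[0,2.4,5.7,0,0,0],[0,2.4,5.7,0,0,0],[0,2.4,5.7,0,0,0],[0,1.8,5.9,0,0,0],[0,1.8,5.9,0,0,0],[0,1.8,5.9,0,0,0]]]}}

```text
time: 16.23
position: [0.602, 0.2234, 0.184]
tool_rot: [0.046, 0.999, 0.002, 0.001]
ft_force: [1.5, 5.3, 1.3]
grip_width: 0.0105
grip_force: 15.0
```

Emit:
{"method": "drive_tool", "body": {"deltas": [[[0,1.8,5.9,0,0,0],[0,1.2,4.5,0,0,0],[0,0.8,4,0,0,0],[0,0.8,4,0,0,0],[0,0.6,3,0,0,0],[0,0.4,2,0,0,0],[0,0.4,2,0,0,0],[0,0,0,0,0,0]]]}}

```text
time: 16.9
position: [0.6025, 0.2287, 0.1581]
tool_rot: [0.047, 0.999, 0.001, 0.001]
ft_force: [1.9, 5.8, 0.3]
grip_width: 0.0105
grip_force: 15.0
```

Emit:
{"method": "drive_tool", "body": {"deltas": [[[0,0.3,1.5,0,0,0],[0,0.3,1.5,0,0,0],[0,0,1,0,0,0],[0,0,1,0,0,0],[0,0,0,0,0,0],[0,0,0,0,0,0]]]}}

```text
time: 17.4
position: [0.6026, 0.2293, 0.1542]
tool_rot: [0.046, 0.999, 0.001, 0.001]
ft_force: [0.2, 4.2, 3.7]
grip_width: 0.0105
grip_force: 15.0
```

Emit:
{"method": "drive_tool", "body": {"deltas": [[[0,1,0.5,0,0,0],[0,0,0,0,0,0],[0,0,0,0,0,0]]]}}

```text
time: 17.65
position: [0.6026, 0.2293, 0.1542]
tool_rot: [0.046, 0.999, 0.0, 0.001]
ft_force: [-1.3, 2.7, 6.8]
grip_width: 0.0105
grip_force: 15.0
```

Emit:
{"method": "drive_tool", "body": {"deltas": [[[0,0,0,0,0,0],[0,0,0,0,0,0],[0,0,0,0,0,0],[0,0,0,0,0,0],[0,0,0,0,0,0],[0,0,0,0,0,0]]], "gripper": 45}}

```text
time: 18.15
position: [0.602, 0.2288, 0.1523]
tool_rot: [0.046, 0.999, -0.0, -0.0]
ft_force: [1.7, -0.9, -0.2]
grip_width: 0.0373
grip_force: 0.0
```

Emit:
{"method": "drive_tool", "body": {"deltas": [[[0,0,-8,0,0,0],[0,0,-15,0,0,0],[0,0,-25,0,0,0],[0,0,-30,0,0,0],[0,0,-30,0,0,0],[0,0,-20,0,0,0],[0,0,0,0,0,0],[0,0,0,0,0,0]]]}}

```text
time: 18.82
position: [0.6028, 0.2293, 0.2826]
tool_rot: [0.046, 0.999, 0.0, 0.002]
ft_force: [-0.2, -0.5, -0.7]
grip_width: 0.0392
grip_force: 0.0
```

Run:
```python
from h import *
s=eyes.camera("scene")
b=cv2.resize(s["img"][165:325,250:410],None,fx=3.75,fy=3.75,interpolation=cv2.INTER_CUBIC)
cv2.imwrite("pics/h.png",b[:,:,::-1])
```

```text
(no output)
```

View pics/h.png

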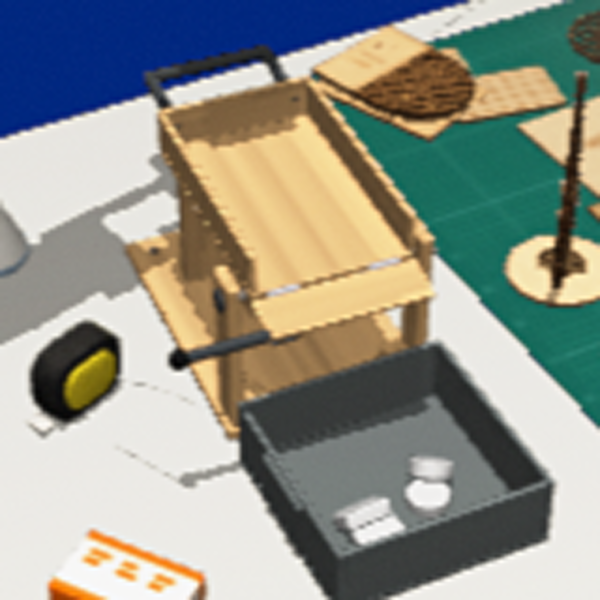

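The tray is level and empty, the gate is still down with its ball at (178,358), and all four parts are in the bin at about (370,520) and (430,480). The bystanders in view (tape measure, sticker pack) look unmoved.

```bash
python3 -c "
from rig import ticket; print(ticket.hand_in())"
```

```text
the job is handed in; nothing more can be done
None
```

I lowered the gate to its stop, tipped all four parts into the bin, set the tray gently back level with the gate still down and let go; the job is handed in at about 19 s of the 64 s allowed.

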